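# Lock a bayonet filter cartridge into a bench suction unit

## Robot

A 6-joint arm with a two-finger parallel gripper is mounted at the origin on a cart in front of the work surface, level with it; the furniture and walls round the work are solid. World frame = base frame: x ahead of the robot, y to its left, z up, the work surface at z = 0. Lengths are in mm, angles in rad, forces in N, time in s.
With the tool pointing down it reaches from about 275 to 825 mm from the base axis. Payload 5.2 kg.
Tool frame: the origin (TCP) lies at the very end of the fingers, on their centre line; the grasp point (between the pads) lies 19 mm behind it; z points along the fingers, y is the direction in which the jaws open and shut (so a half turn about z gives the same grasp; the last joint's range is limited). The gripper opens to 93 mm and grips with 3 to 60 N. Pads are 15 mm wide; open, the fingers measure 128 mm over their backs; the gripper's body (75 mm by 188 mm) begins 65 mm behind the grasp point.
Start: joints at [0.928, 0.259, 1.535, -0, 1.348, -0.203], TCP at [234.147, 497.675, 192.353] pointing down, gripper open.
Joint ranges: [-3.14, 3.14], [-0.91, 2.08], [0.19, 2.58], [-1.22, 4.36], [0.22, 2.71], [-3.12, 3.12]. Speed limits (rad/s): [2.57, 2.57, 3.14, 3.14, 3.14, 3.14].

## Interface

Orientations are given as [roll, pitch, yaw] about the fixed x, y, z axes, in that order (R = Rz(yaw) Ry(pitch) Rx(roll)).
In Python, from bench import robot gives the robot as it stands. The module is installed in compiled form; this text tells all that it offers. Calls block until the motion is done:
- robot.move_ptp(position, orientation): joint-space move of the TCP to a pose.
- robot.move_linear(position, ori=None, speed=150, f_stop=None): straight line of the TCP; ori=None keeps the orientation; speed is the mean speed in mm/s. With f_stop (N) it stops when the force on the tool has changed by that much, and returns True; else False.
- robot.move_j(angles): joint-space move.
- robot.move_gripper(opening): opening from 0.0 (shut) to 1.0 (fully open); the grip force is fixed at half the most; returns when the fingers have stopped.
- robot.sleep(seconds).
- robot.inverse_kinematics(position, orientation): joint angles nearest the present ones, or None.
- robot.get_image(name): name is "scene" or "top" or "wrist"; returns a dict with "img" (480x640x3 uint8, blue, green, red), "fovy" (degrees; the focal length in pixels is half the picture's height over the tangent of half this angle, whatever the lens; pixels are square), "cx", "cy" (the principal point, pixels), "eye" and "orientation" of the camera in the world. Camera axes: x right, y down, z forward; pixel columns grow to the right and rows downward; lengths in mm; the calibration is good to about 2 mm. A picture is of the moment at which its call begins. There is no depth.
A pose or a line that the arm cannot do raises robot.MotionError and nothing moves.
- robot.hand_in(): hands the job in, once; it reports no verdict.
Readings, each from a call of its own:
- robot.current_t(): time.
- robot.current_qpos(): joint angles.
- robot.current_joint_vel(): joint speeds.
- robot.current_joint_efforts(): joint torques, N m.
- robot.current_tcp_pos(): TCP position.
- robot.current_eef_rot(): TCP orientation.
- robot.current_contact_force(): force on the tool from outside, world axes, zero at the start.
- robot.current_ft_torque(): the same for the moment, N m.
- robot.current_gripper_width(): opening from 0.0 (shut) to 1.0 (fully open).
Only numpy, scipy, OpenCV 4.12 (cv2) and the standard library are available. Lean on these libraries where they do the work, as an engineer would, in place of code of your own. Each camera call takes 0.05 s, during which the arm holds its last target.

## Task

Fit the grey filter cartridge into the collar on top of the small suction unit: find the collar's two slots with the cartridge's lugs, push it straight down against the spring, turn it clockwise (seen from above) to the stop, and let it rise into its locked seat, then let go of it. The slots only roughly face the index mark, so feel for them with light pressure, never force the cartridge in the collar, and leave the other things on the bench where they are.

Things in the scene. Friction and masses are not known exactly. Their poses are not given: they have to be found in the camera images.
- cartridge: Loose grey filter cartridge standing upright, about 0.12 kg. Origin: centre of underside; z up its axis. Drum 48 mm diameter, z 0 to 34 mm, foot bevelled to 41 mm over 4 mm; on top an upright grip bar 42 mm long along x, 14 mm wide along y, z 34 to 62 mm. Two equal lugs at +x and -x, in line with the bar. A half turn about z fits the same.
- cartridge_grip (a point): On the cartridge's axis in its grip bar, 50 mm above its underside: grip here, across the bar's 14 mm (fingers closing along the cartridge's y).
- cartridge_lug (a point): Outer end of the lug at the cartridge's +x, 31 mm from its axis. Each lug is about 9 mm wide and lies 6 to 11 mm above the underside.
- suction_unit: Fixed grey box 118 x 118 x 40 mm; on its top a round aluminium collar, 77 mm outer diameter, bore 51 mm. Origin: centre of its underside, on the collar's upright axis; z up; its front (grille, switch) looks to -x. Metal is rigid: contact force builds up at once. The cartridge must never be pressed on the unit (collar included) with more than 40 N, pushing or twisting.
- collar_mouth (a point): Centre of the collar's flat top, 68 mm above the bench. Two opposite slots open there, 13 mm wide, to radius 32.5 mm; they take the lugs with about 0.05 rad of play. The line of the slots is off the unit's x axis by an unmeasured angle, up to 0.4 rad either way about z; it stays put. Lugs resting on the flat top beside the slots: cartridge origin 62 mm above the unit's.
- index_mark (a point): Small steel index ridge on the box's top in front of the collar (unit's -x side); one slot roughly faces it (within 0.4 rad).
- push_depth (a point): On the collar's axis, 49 mm above the unit's origin: where the cartridge's underside must be held while turning (at 50 mm or less it clears the ridges beside the slots; 47 mm is the lowest). A sprung plate in the collar pushes the cartridge up, from 4 N (cartridge origin 58 mm above the unit's) to about 8 N (47 mm).
- locked_seat (a point): On the collar's axis, 53 mm above the unit's origin: where the cartridge's underside is when locked. From the slots, held down, it turns clockwise seen from above by 0.61 rad to the middle of the seat (rigid stop 0.05 rad beyond); there the spring lifts it into the seat and keeps it. Let go before that, it rises to 50 mm under a ridge or 58 mm in the slots.
- notebook: Bystander: purple notebook, 148 x 109 x 14 mm, behind the work on the left; origin centre of underside.
- lens_blank: Bystander: clear round lens blank, 66 mm in diameter, 9 mm thick, lying flat; origin centre of underside.
- pen: Bystander: black pen, 145 mm long, 9 mm thick, lying along y at the front edge; origin at its middle, underside.
- screwdriver: Bystander: small black screwdriver, 101 mm long, 11 mm thick, lying at the front edge; origin at its middle, underside.
- pliers: Bystander: small pliers with red handles, 119 mm long, 10 mm thick, lying at the front edge right of the middle; origin at the middle, underside.
- screw_box: Bystander: blue screw assortment box, 65 x 98 x 23 mm, behind the suction unit; origin centre of underside.
- tape_roll: Bystander: roll of brown tape lying flat, 96 mm in diameter, 25 mm high, at the left of the work; origin centre of underside.
Not all that is in view belongs to the job. Of the things that look like the cartridge, the larger one is meant.

How it is judged (in metres and radians):
On the way:
1. the cartridge, upright on the collar's axis, is pushed down against the spring past the ridges (origin less than 51 mm above the unit's) (z of cartridge in the frame of suction_unit below 0.051 m and horizontal distance between cartridge and suction_unit below 0.005 m and angle between cartridge's own z axis and vertical below 0.12 rad), for 0.1 s.
At the end, for the whole second after the job is handed in: The cartridge sits locked in the collar: released and at rest, upright within 0.08 rad, within 4 mm of the collar's axis, its origin 51.5 to 54.8 mm above the unit's origin (lifted by the spring into the seats: under a ridge it would stay at 50 mm, unlocked in the slots it would rise to 58 mm) (z of cartridge in the frame of suction_unit between 0.0515 and 0.0548 m and horizontal distance between cartridge and suction_unit below 0.004 m and angle between cartridge's own z axis and vertical below 0.08 rad and linear speed of cartridge below 0.01 m/s and angular speed of cartridge below 0.1 rad/s); the robot touches nothing.
It fails at once if the cartridge is pressed on the suction unit with more than 40 N (contact force between cartridge and suction_unit above 40 N).
It fails at once if one of the other loose things on the bench is shifted by more than 20 mm (distance of any of notebook, lens_blank, pen, screwdriver, pliers, screw_box, tape_roll from where it was at the start of the episode above 0.02 m).
It also fails if it takes over 72 s, if anything falls off the work surface, if the arm or the gripper's body presses on something with over 40 N, if the wrist force passes 120 N, or if a joint passes its speed limit or range.

## Working session

There is one attempt and no reset: what is moved stays moved. The work goes in short steps, each a Python script; the robot and the scene stay as the last script left them, time stands still between calls to the robot, and variables do not carry over. Pictures are saved under pics/ and viewed, and the job is handed in when it is done.

```bash
mkdir -p pics; cat > h.py <<'E'
import numpy as np, cv2, json
from bench import robot
from scipy.spatial.transform import Rotation as R
def snap(name,fn):
    d=robot.get_image(name); cv2.imwrite('pics/'+fn+'.png',d['img'])
    json.dump({k:np.array(d[k]).tolist() for k in ('fovy','cx','cy','eye','orientation')},open('pics/'+fn+'.json','w'))
    return d
def load(fn):
    d=json.load(open('pics/'+fn+'.json')); d['img']=cv2.imread('pics/'+fn+'.png'); return d
def rot(d):
    o=np.array(d['orientation']); return o if o.shape==(3,3) else R.from_euler('xyz',o).as_matrix()
def f(d): return 240/np.tan(np.radians(d['fovy'])/2)
def ray(d,u,v,z):
    r=rot(d)@np.array([(u-d['cx'])/f(d),(v-d['cy'])/f(d),1]); e=np.array(d['eye'])
    return e+r*(z-e[2])/r[2]
def proj(d,p):
    c=rot(d).T@(np.array(p)-np.array(d['eye'])); return [d['cx']+f(d)*c[0]/c[2],d['cy']+f(d)*c[1]/c[2]]
E
python3 - <<'E'
from h import *
for n in ('scene','top','wrist'):
    d=snap(n,n+'0'); print(n,d['fovy'],d['cx'],d['cy'],d['eye'],d['orientation'])
print(robot.current_t(),robot.current_eef_rot())
E
```

```text
scene 48.70891188415308 315.29404594627596 249.33323510921278 [  67.64692861 -292.27816322  846.09387594] [-2.47055549 -0.01122447 -0.78036508]
top 49.645143815053764 319.98788289055193 236.32032135342004 [ 250.79961668  132.47998985 1241.54313296] [-2.93588769  0.00702315 -1.68851609]
wrist 67.69925268949993 317.2570438858774 237.9566845924634 [163.30072902 531.70867067 383.68666062] [2.85544302e+00 1.34738303e-03 1.13207464e+00]
0.15 [-3.14022208e+00 -2.59902421e-04  2.70188312e+00]
```

View pics/scene0.png

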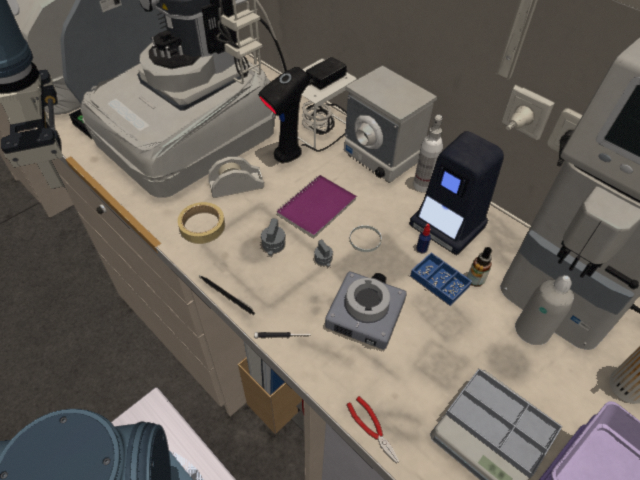

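View pics/top0.png

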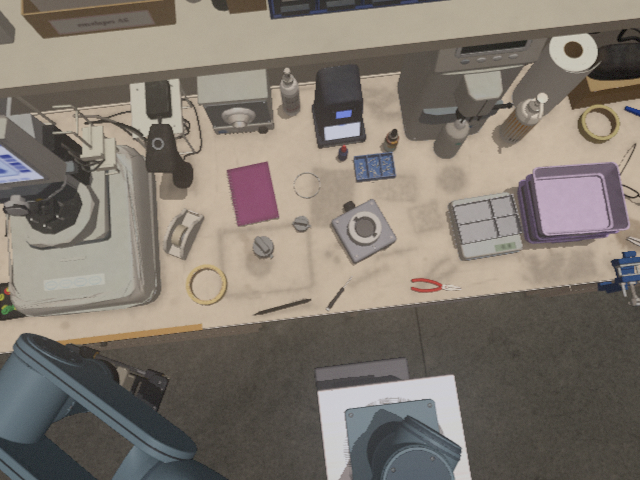

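View pics/wrist0.png

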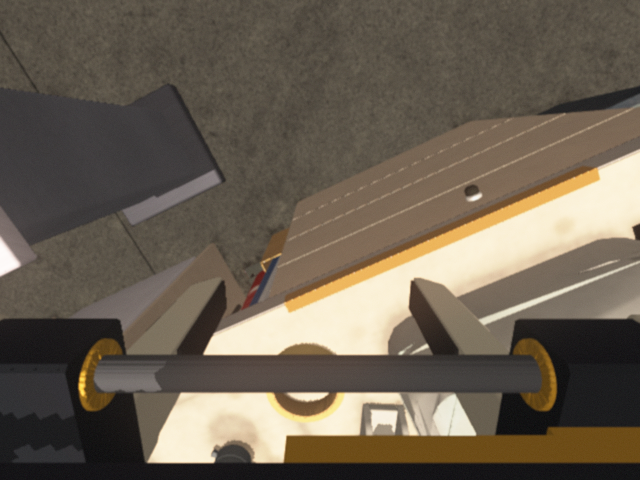

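Candidates for the cartridge: the larger grey drum at top (263,247) / scene (272,238), and the smaller one at top (301,224) / scene (322,252). The larger one fits the description, so I'll check it in a crop.

```bash
python3 - <<'E'
from h import *
t=load('top0');s=load('scene0')
a=cv2.resize(t['img'][195:275,230:410],None,fx=4,fy=4,interpolation=cv2.INTER_CUBIC)
b=cv2.resize(s['img'][210:350,240:420],None,fx=4,fy=4,interpolation=cv2.INTER_CUBIC)[:,:720]
cv2.imwrite('pics/ca.png',a);cv2.imwrite('pics/cb.png',b)
print('cart',ray(t,263,247,34),ray(s,272,240,34)); print('unit',ray(t,365,228,68),ray(s,369,297,68)); print('small',ray(t,301,224,20))
print('box corners z40')
E
```

```text
cart [492.40577716 248.40175873  34.        ] [482.87770838 236.12400138  34.        ]
unit [502.10153365   6.04534165  68.        ] [500.94528185  -0.72231438  68.        ]
small [540.60724089 153.07078572  20.        ]
box corners z40
```

View pics/ca.png

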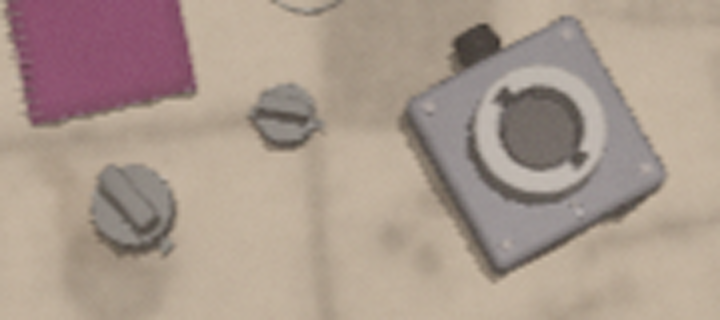

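View pics/cb.png

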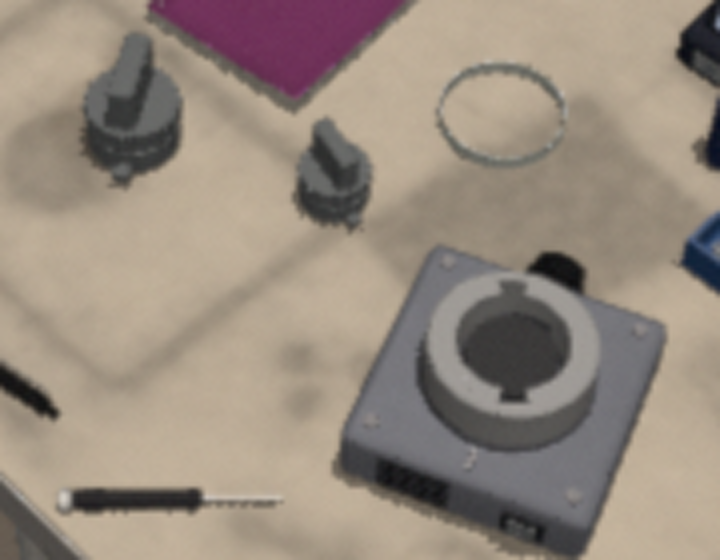

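```bash
python3 - <<'E'
from h import *
t=load('top0')
c=lambda u,v,z: ray(t,230+u/4,195+v/4,z)
a,b=c(112,175,62),c(150,222,62); l=c(168,248,8)
print(a,b,l,'bar angle',np.arctan2(*(b-a)[[1,0]]))
s1,s2=c(503,96,68),c(578,159,68); print(s1,s2,'slot',np.arctan2(*(s2-s1)[[1,0]]), (s1+s2)/2)
im=c(578,211,42); print('idx',im)
w=load('wrist0'); print('tcp px',proj(w,[234.1,497.7,192.4]), 'axis', R.from_matrix(rot(w)).as_matrix())
Rt=R.from_euler('xyz',robot.current_eef_rot()).as_matrix()
print('cam in tool',Rt.T@(np.array(w['eye'])-robot.current_tcp_pos()),Rt.T@rot(w))
for z,y in ((0,-2.22),): pass
E
```

```text
[507.58609651 255.39698653  62.        ] [477.37595898 236.16320655  62.        ] [470.61855634 231.67491646   8.        ] bar angle -2.574647957909858
[525.9189988   24.49417365  68.        ] [483.65202149 -13.57438909  68.        ] slot -2.408407976004572 [504.78551015   5.45989228  68.        ]
idx [457.890643   -12.47936818  42.        ]
tcp px [np.float64(316.4639423276454), np.float64(275.1081948588545)] axis [[ 0.42478218  0.86864565  0.25498008]
 [ 0.90529458 -0.40716567 -0.12106953]
 [-0.00134738  0.28226027 -0.95933692]]
cam in tool [  78.53658977    0.83228235 -191.94193945] [[ 9.87490969e-04 -9.59263555e-01 -2.82510987e-01]
 [ 9.99999512e-01  9.40786429e-04  3.00973615e-04]
 [-2.29305172e-05 -2.82511146e-01  9.59264016e-01]]
```

```bash
python3 - <<'E'
from h import *
for p,y in (((492,246,180),.567),((492,246,180),.567-np.pi),((503,5,180),.733),((503,5,100),.07),((503,5,180),.733-np.pi),((503,5,100),.07-np.pi)):
    q=robot.inverse_kinematics(list(p),[np.pi,0,y]); print(p,y,None if q is None else np.round(q,2))
E
```

```text
(492, 246, 180) 0.567 [ 0.26  0.27  1.55 -0.    1.32  1.26]
(492, 246, 180) -2.574592653589793 [ 0.26  0.27  1.55  0.    1.32 -1.88]
(503, 5, 180) 0.733 [-0.21  0.18  1.66 -0.    1.29  0.63]
(503, 5, 100) 0.07 [-0.21  0.26  1.78 -0.    1.11  1.29]
(503, 5, 180) -2.408592653589793 [-0.21  0.18  1.66  0.    1.29 -2.52]
(503, 5, 100) -3.0715926535897933 [-0.21  0.26  1.78  0.    1.11 -1.85]
```

```bash
python3 - <<'E'
from h import *
robot.move_ptp([503,5,230],[np.pi,0,.733]); robot.sleep(.3); snap('wrist','w_unit')
print(robot.current_t())
robot.move_ptp([490,244,180],[np.pi,0,.567]); robot.sleep(.3); snap('wrist','w_cart')
print(robot.current_t(),robot.current_tcp_pos(),robot.current_contact_force())
E
```

```text
2.525
3.8417 [490.42853295 243.17665748 180.25066497] [-0.03302448  0.28308749 -0.39185081]
```

View pics/w_unit.png

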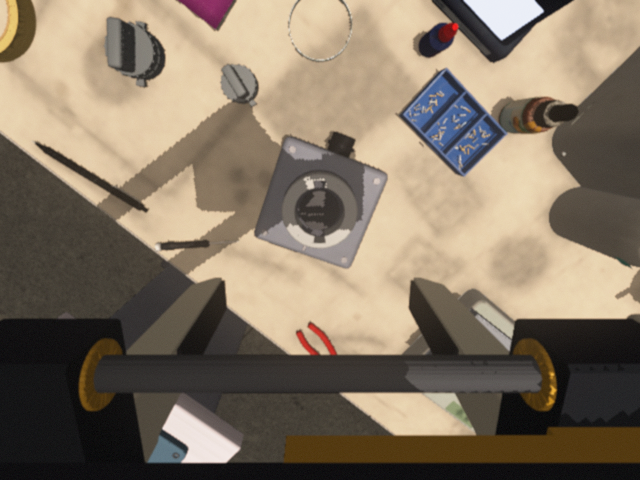

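View pics/w_cart.png

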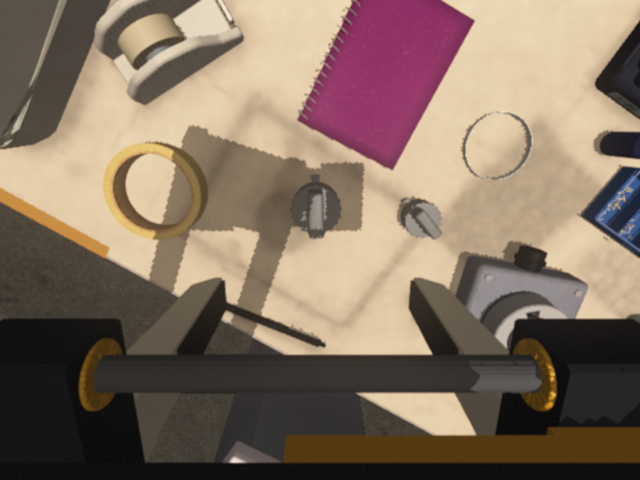

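The cartridge is at (316,207) in the wrist view, bar nearly vertical in the picture, and the collar is at (320,211) in the unit view with slots at its top and bottom. I'll zoom in to measure both.

```bash
python3 - <<'E'
from h import *
a=load('w_cart')['img'][165:255,265:365];b=load('w_unit')['img'][120:275,240:400]
cv2.imwrite('pics/za.png',cv2.resize(a,None,fx=6,fy=6,interpolation=cv2.INTER_CUBIC))
cv2.imwrite('pics/zb.png',cv2.resize(b[50:130,30:130],None,fx=7,fy=7,interpolation=cv2.INTER_CUBIC))
t=load('top0')['img'];cv2.imwrite('pics/zt.png',cv2.resize(t[195:265,325:405],None,fx=8,fy=8,interpolation=cv2.INTER_CUBIC))
E
```

```text
(no output)
```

View pics/za.png

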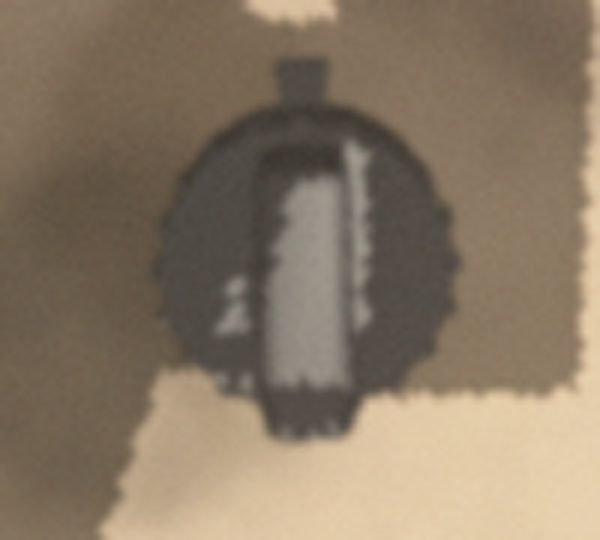

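View pics/zb.png

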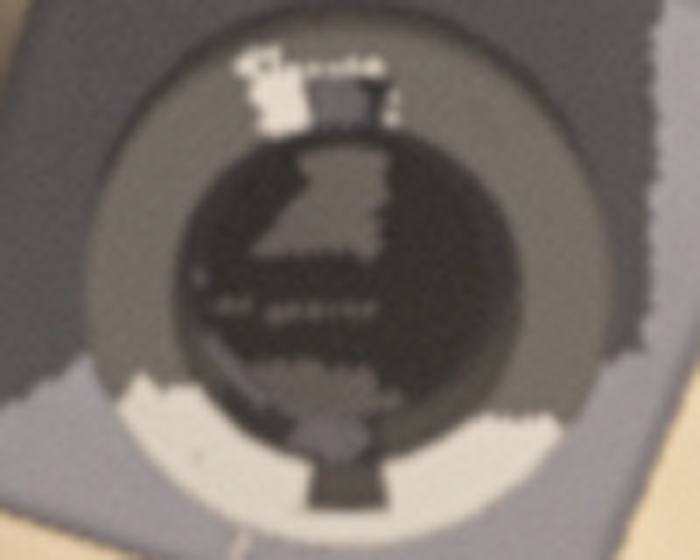

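View pics/zt.png

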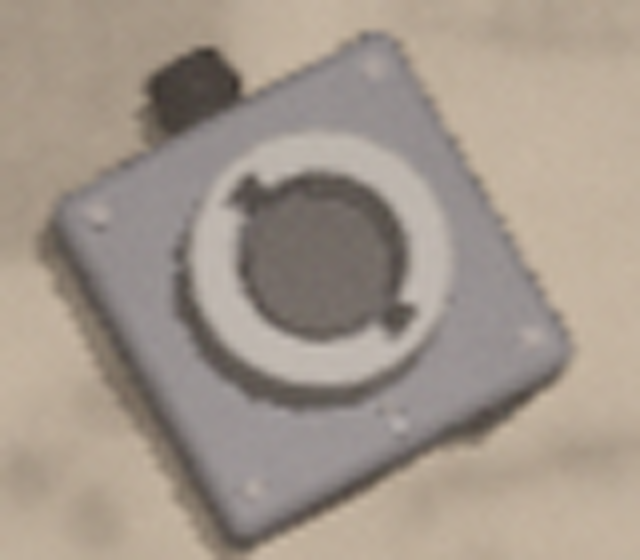

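```bash
python3 - <<'E'
from h import *
w=load('w_cart'); A=lambda u,v,z: ray(w,265+(u+.5)/6-.5,165+(v+.5)/6-.5,z)
e1,e2,l=A(300,147,62),A(310,433,62),A(302,62,11)
ang=lambda a,b: np.arctan2(*(b-a)[[1,0]])
print('bar',e1,e2,(e1+e2)/2,np.linalg.norm(e1-e2),ang(e2,e1)); print('lug',l,ang((e1+e2)/2*[1,1,0],l*[1,1,0]),np.linalg.norm((l-(e1+e2)/2)[:2]))
print('drum',A(160,265,30),A(457,265,30),(A(160,265,30)+A(457,265,30))/2)
w=load('w_unit'); B=lambda u,v,z: ray(w,270+(u+.5)/7-.5,170+(v+.5)/7-.5,z)
pts=[B(88,280,68),B(612,280,68),B(350,545,68),B(350,13,68)]
print('collar',(pts[0]+pts[1])/2,(pts[2]+pts[3])/2,np.linalg.norm(pts[0]-pts[1]),np.linalg.norm(pts[2]-pts[3]))
s1,s2=B(347.5,78,68),B(348.5,508,68); print('slots',s1,s2,(s1+s2)/2,np.linalg.norm(s1-s2),ang(s2,s1))
t=load('top0'); T=lambda u,v,z: ray(t,325+(u+.5)/8-.5,195+(v+.5)/8-.5,z)
c=(T(190,258,68)+T(453,258,68))/2; c2=(T(320,130,68)+T(320,388,68))/2
print('top',c,c2,np.linalg.norm(T(190,258,68)-T(453,258,68)),np.linalg.norm(T(320,130,68)-T(320,388,68)))
E
```

```text
bar [516.70775632 262.63219285  62.        ] [481.10547459 238.31768729  62.        ] [498.90661545 250.47494007  62.        ] 43.11284778775875 0.5991897306714837
lug [522.33317571 266.13442456  11.        ] 0.5892362113750725 28.17841690956142
drum [484.21690264 269.15417083  30.        ] [510.05721068 228.48743674  30.        ] [497.13705666 248.82080379  30.        ]
collar [508.53882995   7.40721699  68.        ] [507.76908851   6.71657153  68.        ] 75.40366685124634 77.99524403509925
slots [529.72264648  27.1128181   68.        ] [482.99029644 -15.46928082  68.        ] [506.35647146   5.82176864  68.        ] 63.22299967888355 0.7389637078284701
top [504.96727515   6.24802309  68.        ] [504.97058279   6.67711224  68.        ] 76.1563145955797 76.66132698700807
```

```bash
python3 - <<'E'
from h import *
robot.move_gripper(0.6)
robot.move_linear([495.5,248.5,90],[np.pi,0,.595]); robot.sleep(.2); w=snap('wrist','w_cart2')
print(robot.current_t(),robot.current_tcp_pos(),robot.current_eef_rot())
for p in ((496,248.5,62),(496,248.5,34)): print(proj(w,p))
cv2.imwrite('pics/zc.png',cv2.resize(w['img'][160:400,200:440],None,fx=2.5,fy=2.5,interpolation=cv2.INTER_CUBIC))
E
```

```text
5.625 [496.15609126 248.65947791  91.02385161] [ 3.14095370e+00 -1.86011063e-03  5.94915467e-01]
[np.float64(317.7560154025817), np.float64(259.50834312522954)]
[np.float64(317.62425942180244), np.float64(246.64407069231274)]
```

View pics/zc.png

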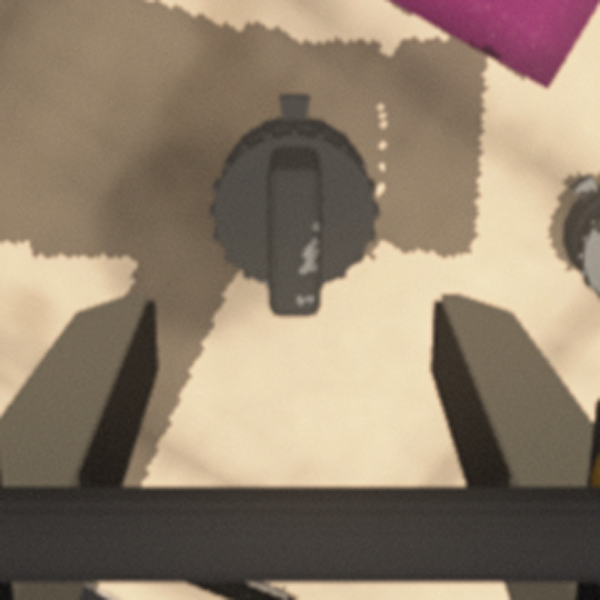

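```bash
python3 - <<'E'
from h import *
print(robot.current_gripper_width(),robot.current_tcp_pos())
p=robot.move_linear([498.9,250.4,90],[np.pi,0,.592]); 
s=robot.move_linear([498.9,250.4,38],[np.pi,0,.592],speed=60,f_stop=6); robot.sleep(.3); w=snap('wrist','w_cart3')
print(s,robot.current_t(),robot.current_tcp_pos(),robot.current_contact_force())
cv2.imwrite('pics/zd.png',cv2.resize(w['img'][160:400,200:440],None,fx=2.5,fy=2.5,interpolation=cv2.INTER_CUBIC))
E
```

```text
0.599872240528838 [496.15609126 248.65947791  91.02385161]
False 7.2417 [499.0331524  250.44798648  38.23628384] [-0.24911474 -0.19412275 -0.35021697]
```

View pics/zd.png

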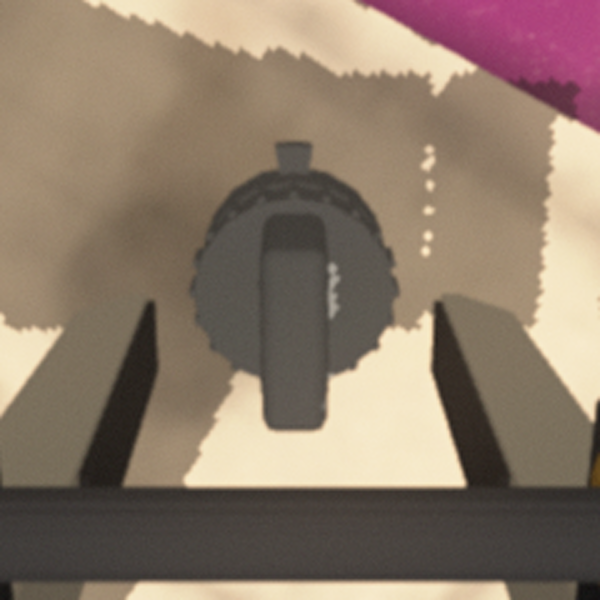

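```bash
python3 - <<'E'
from h import *
s=snap('scene','s1')
tc=robot.current_tcp_pos(); print([proj(s,tc+np.array([0,0,h])) for h in (0,28)], proj(s,[498.9,250.4,62]))
cv2.imwrite('pics/ze.png',cv2.resize(s['img'][150:290,200:340],None,fx=4,fy=4,interpolation=cv2.INTER_CUBIC))
E
```

```text
[[np.float64(273.12651581237037), np.float64(230.3758296108865)], [np.float64(272.39670425173534), np.float64(221.0885462937075)]] [np.float64(272.4858576429101), np.float64(222.5318427505946)]
```

View pics/ze.png

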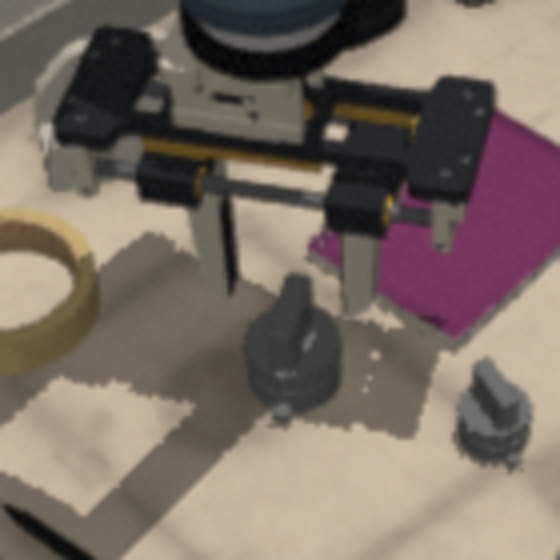

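```bash
python3 - <<'E'
from h import *
s=load('s1');w=load('w_cart3')
def tri(a,b):
    A=[];B=[]
    for d,u,v in (a,b):
        r=rot(d)@np.array([(u-d['cx'])/f(d),(v-d['cy'])/f(d),1]); r/=np.linalg.norm(r); P=np.eye(3)-np.outer(r,r); A.append(P);B.append(P@np.array(d['eye']))
    x=np.linalg.lstsq(np.vstack(A),np.hstack(B),rcond=None)[0]
    return x,np.linalg.norm(np.vstack(A)@x-np.hstack(B))
S=lambda u,v:(s,200+u/4-.4,150+v/4-.4); W=lambda u,v:(w,200+u/2.5-.3,160+v/2.5-.3)
print('R inner -x',tri(S(343,312),W(433,370)))
print('L inner -x',tri(S(222,293),W(157,370)))
print('R inner',[ (R.from_euler('xyz',robot.current_eef_rot()).as_matrix().T@(tri(S(343,312),W(433,370))[0]-robot.current_tcp_pos()))])
print('lug+x end? bar -x end top mid', tri(S(279,322),W(295,428)))
print('bar +x end top', tri(S(298,278),W(294,250)))
E
```

```text
R inner -x (array([508.17957047, 222.68970614,  62.35654546]), np.float64(0.49424551800092004))
L inner -x (array([474.85894533, 271.4507833 ,  62.22307628]), np.float64(2.995208329318391))
R inner [array([ -7.84994343,  28.15561336, -24.18184271])]
lug+x end? bar -x end top mid (array([481.23198955, 239.10312605,  62.95805554]), np.float64(0.5570350651379278))
bar +x end top (array([511.63752557, 259.81902265,  54.55686341]), np.float64(0.5371921399107799))
```

```bash
python3 - <<'E'
from h import *
robot.move_gripper(0.0); robot.sleep(.2); w=snap('wrist','w_cart4')
print(robot.current_gripper_width()*93,robot.current_t(),robot.current_tcp_pos(),robot.current_contact_force(),robot.current_ft_torque())
cv2.imwrite('pics/zf.png',cv2.resize(w['img'][160:400,200:440],None,fx=2.5,fy=2.5,interpolation=cv2.INTER_CUBIC))
s=snap('scene','s2')
cv2.imwrite('pics/zg.png',cv2.resize(s['img'][150:290,200:340],None,fx=4,fy=4,interpolation=cv2.INTER_CUBIC))
E
```

```text
0.5584659162994884 8.525 [498.90193245 250.41752824  37.99731653] [0.56726414 0.07726683 0.27678565] [-0.06049544  0.15441998 -0.05819454]
```

View pics/zf.png

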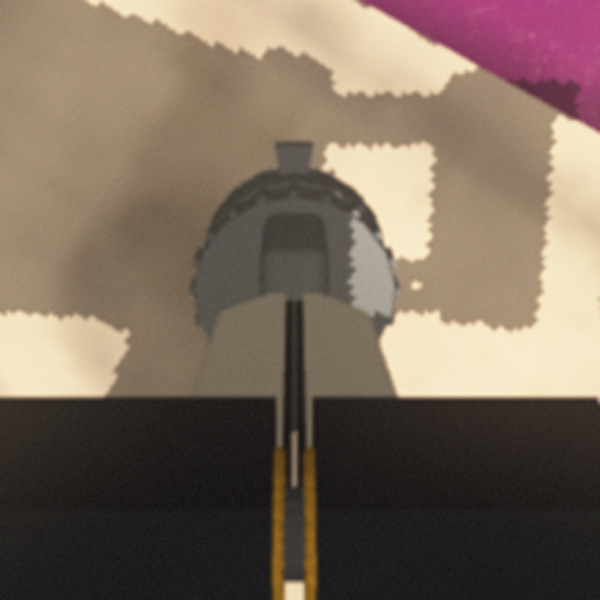

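View pics/zg.png

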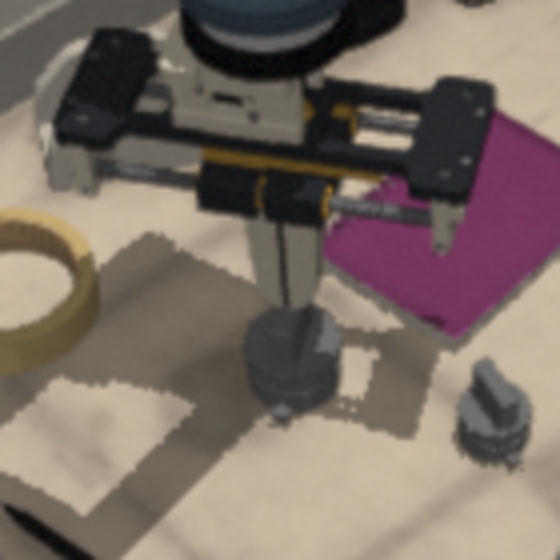

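The gripper shut completely above the bar, and both views put the fingertips about 24 mm above the reported TCP. I'll touch the bar top lightly to measure that offset.

```bash
python3 - <<'E'
from h import *
s=robot.move_linear([498.9,250.4,25],speed=20,f_stop=4)
print(s,robot.current_t(),robot.current_tcp_pos(),robot.current_contact_force())
E
```

```text
True 8.8833 [499.12262932 250.48261379  35.97384733] [-1.03080948  0.2849937   4.9706472 ]
```

```bash
python3 - <<'E'
from h import *
robot.move_linear([498.9,250.4,44],speed=60)
robot.move_gripper(0.45)
s=robot.move_linear([498.9,250.4,11.5],speed=40,f_stop=5)
print(s,robot.current_tcp_pos(),robot.current_contact_force())
if not s:
    robot.move_gripper(0.0); robot.sleep(.2)
    print(robot.current_gripper_width()*93,robot.current_t(),robot.current_tcp_pos(),robot.current_contact_force(),robot.current_ft_torque())
w=snap('wrist','w5')
cv2.imwrite('pics/zh.png',cv2.resize(w['img'][160:400,200:440],None,fx=2.5,fy=2.5,interpolation=cv2.INTER_CUBIC))
E
```

```text
False [499.12109111 250.47157     11.68872775] [0.04649706 0.1505778  0.62557431]
13.969784030045961 11.725 [498.97339499 250.41742357  11.6363371 ] [ 0.40363866 -0.69952535  1.66347176] [-0.07727898  0.16832502  0.00651309]
```

View pics/zh.png

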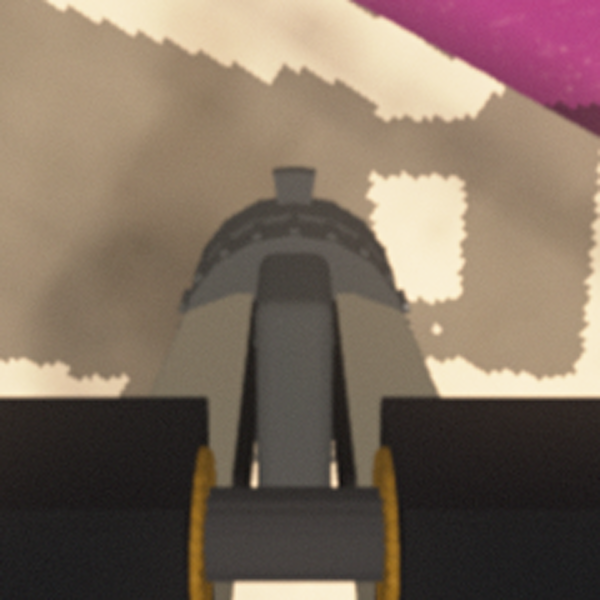

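```bash
python3 - <<'E'
from h import *
w=load('w5');Rt=R.from_euler('xyz',robot.current_eef_rot()).as_matrix();tc=robot.current_tcp_pos()
W=lambda u,v,z: Rt.T@(ray(w,200+(u+.5)/2.5-.5,160+(v+.5)/2.5-.5,z)-tc)
print('bar+x end',W(295,302,61.5),'lug',W(294,168,11), 'drum edges z34',W(183,305,34),W(408,305,34))
# move up & look at unit with held cartridge
robot.move_linear([498.9,250.4,100],speed=120)
robot.move_ptp([507.3,6.5,150],[np.pi,0,.739]); robot.sleep(.3)
w=snap('wrist','w6'); print(robot.current_t(),robot.current_tcp_pos(),robot.current_contact_force())
cv2.imwrite('pics/zi.png',cv2.resize(w['img'][120:360,200:440],None,fx=2.5,fy=2.5,interpolation=cv2.INTER_CUBIC))
s=snap('scene','s3'); cv2.imwrite('pics/zj.png',cv2.resize(s['img'][200:370,290:460],None,fx=3.5,fy=3.5,interpolation=cv2.INTER_CUBIC))
E
```

```text
bar+x end [ 18.34750646  -0.25262139 -49.89835979] lug [29.02494823 -0.36004153  0.59569261] drum edges z34 [  5.9780591  -23.10438295 -22.38680506] [  6.0030262   22.98721941 -22.39614603]
14.0 [507.28687287   7.3150748  149.81322978] [-0.37859244 -0.10768406 -1.52372613]
```

View pics/zi.png

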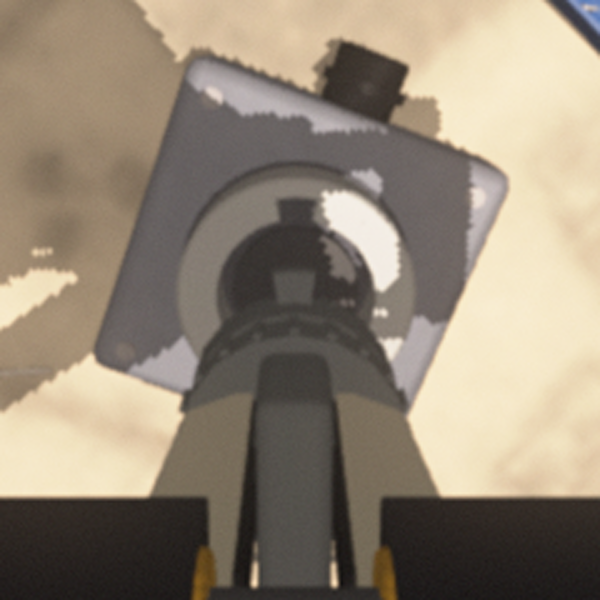

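View pics/zj.png

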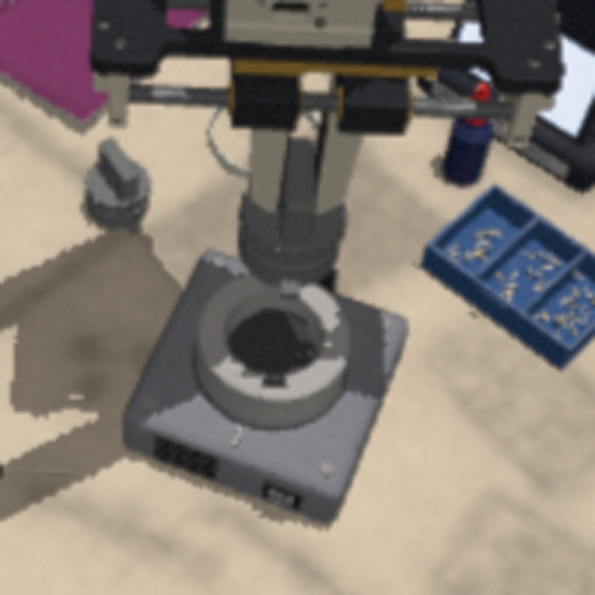

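```bash
python3 - <<'E'
from h import *
w=load('w6'); tc=robot.current_tcp_pos(); print(tc,robot.current_eef_rot(),robot.current_contact_force())
W=lambda u,v,z: ray(w,200+(u+.5)/2.5-.5,120+(v+.5)/2.5-.5,z)
x=np.array([np.cos(.739),np.sin(.739),0])
s=W(298,198,68); print('slot end',s,s-32.5*x); L,Rr=W(177,285,68),W(415,285,68); print('mid LR',(L+Rr)/2,np.linalg.norm(L-Rr)); b1,b2=W(218,285,68),W(374,285,68); print('bore',(b1+b2)/2,np.linalg.norm(b1-b2))
t=W(297,170,68); print('rim top',t-38.5*x)
c=W(296,222,68); print('bore top',c-25.5*x)
# lug +x of cartridge: outer end at bottom? 
Rt=R.from_euler('xyz',robot.current_eef_rot()).as_matrix()
zc=tc[2]-11.6
l=W(295,271,zc+8); print('lug',l,Rt.T@(l-tc), 'axis', l-31*x)
e=W(295,402,zc+61.5); print('barend',Rt.T@(e-tc),'axis',e-21*x)
E
```

```text
[507.30218972   7.14062364 149.87593295] [-3.14140781e+00  1.17456311e-04  7.40100654e-01] [ 0.03586556  0.20359299 -0.68004879]
slot end [530.42060283  27.22971865  68.        ] [506.39847231   5.3393727   68.        ]
mid LR [509.44324849   8.81694263  68.        ] 75.61628263892487
bore [509.44108737   8.81930299  68.        ] 49.56361320795522
rim top [508.1327596    7.38035856  68.        ]
bore top [505.59624345   5.41045654  68.        ]
lug [527.62700299  26.16640919 146.27593295] [27.83855002 -0.34170169  3.59679343] axis [504.71358619   5.28638691 146.27593295]
barend [ 18.6723432   -0.4551728  -49.90211025] axis [505.27146563   5.921257   199.77593295]
```

```bash
cat >> h.py <<'E'
def st(tag=''):
    p=robot.current_tcp_pos(); print(tag,'t%.2f'%robot.current_t(),np.round(p,2),'cz %.2f'%(p[2]-11.6),'yaw %.3f'%robot.current_eef_rot()[2],'F',np.round(robot.current_contact_force(),2),'M',np.round(robot.current_ft_torque(),2))
E
python3 - <<'E'
from h import *
robot.move_linear([508.8,7.3,100],[np.pi,0,.739],speed=60); robot.sleep(.3); st('above')
s=robot.move_linear([508.8,7.3,82],speed=25,f_stop=3); robot.sleep(.2); st(s)
if not s:
    s=robot.move_linear([508.8,7.3,67],speed=10,f_stop=3); st(s)
E
```

```text
above t15.33 [508.96   7.29 100.27] cz 88.67 yaw 0.739 F [-0.08  0.69 -1.43] M [-0.02  0.17 -0.03]
False t16.40 [508.96   7.27  82.19] cz 70.59 yaw 0.739 F [-0.5   1.11 -0.76] M [-0.05  0.09 -0.05]
True t17.57 [508.74   7.33  68.97] cz 57.37 yaw 0.739 F [ 0.79 -0.01  2.78] M [-0.09 -0.06 -0.06]
```

It went into the slots at once and touched the spring at about 57.4 mm. Next I'll push down.

```bash
python3 - <<'E'
from h import *
s=robot.move_linear([508.8,7.3,60.3],speed=12,f_stop=10); robot.sleep(.2); st(s)
w=snap('wrist','w7')
cv2.imwrite('pics/zk.png',cv2.resize(w['img'][120:360,200:440],None,fx=2.5,fy=2.5,interpolation=cv2.INTER_CUBIC))
E
```

```text
False t18.59 [508.79   7.31  60.37] cz 48.77 yaw 0.739 F [0.46 0.56 5.85] M [-0.03  0.08 -0.04]
```

View pics/zk.png

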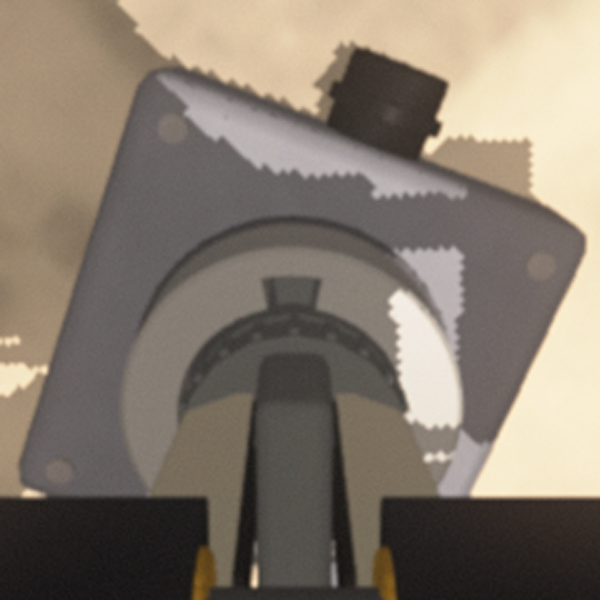

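```bash
cat >> h.py <<'E'
C=np.array([506.8,5.9])
def pose(yaw,z):
    x=np.array([np.cos(yaw),np.sin(yaw)]);y=np.array([np.sin(yaw),-np.cos(yaw)])
    p=C+2.4*x+.3*y; return [p[0],p[1],z],[np.pi,0,yaw]
E
python3 - <<'E'
from h import *
yaw=.739
for i in range(6):
    yaw-=.05
    p,o=pose(yaw,60.2); s=robot.move_linear(p,o,speed=.5,f_stop=6); st(s)
    if s or abs(robot.current_ft_torque()[2])>.4: break
E
```

```text
False t18.89 [508.93   7.14  60.33] cz 48.73 yaw 0.689 F [0.04 0.38 6.41] M [-0.08  0.15 -0.1 ]
False t19.14 [508.97   7.03  60.31] cz 48.71 yaw 0.639 F [-0.93 -1.25  6.81] M [-0.1   0.19 -0.06]
False t19.39 [509.07   6.91  60.34] cz 48.74 yaw 0.589 F [-0.33  0.    5.63] M [-0.08  0.16 -0.03]
False t19.64 [509.11   6.81  60.32] cz 48.72 yaw 0.539 F [-0.88  0.31  5.87] M [-0.08  0.14 -0.06]
False t19.89 [509.16   6.68  60.33] cz 48.73 yaw 0.489 F [ 0.38 -0.32  6.64] M [-0.09  0.16 -0.09]
False t20.14 [509.18   6.56  60.32] cz 48.72 yaw 0.439 F [ 0.91 -0.54  6.83] M [-0.08  0.17 -0.1 ]
```

```bash
python3 - <<'E'
from h import *
yaw=.439
for i in range(25):
    yaw-=.05 if yaw>.2 else .012
    if yaw<.06: break
    p,o=pose(yaw,60.2); s=robot.move_linear(p,o,speed=.4,f_stop=6)
    if yaw<.2: robot.sleep(.1)
    st(s)
    if s or robot.current_ft_torque()[2]>.3: break
E
```

```text
False t20.39 [509.22   6.45  60.3 ] cz 48.70 yaw 0.389 F [0.11 0.04 5.7 ] M [-0.14  0.18 -0.06]
False t20.64 [509.24   6.32  60.32] cz 48.72 yaw 0.339 F [-0.07 -0.49  5.52] M [-0.09  0.11 -0.06]
False t20.89 [509.3    6.19  60.33] cz 48.73 yaw 0.289 F [ 1.4  -1.16  6.44] M [-0.05  0.17 -0.11]
False t21.14 [509.29   6.08  60.33] cz 48.73 yaw 0.239 F [-0.35 -1.21  5.18] M [-0.07  0.13 -0.06]
False t21.49 [509.31   5.96  60.31] cz 48.71 yaw 0.189 F [-0.45 -0.64  6.04] M [-0.09  0.17 -0.1 ]
False t21.84 [509.31   5.94  60.31] cz 48.71 yaw 0.177 F [ 0.23 -0.24  5.75] M [-0.11  0.17  0.03]
False t22.19 [509.34   5.9   60.34] cz 48.74 yaw 0.165 F [-0.28  0.05  5.91] M [-0.05  0.14  0.04]
False t22.54 [509.33   5.87  60.35] cz 48.75 yaw 0.153 F [-0.32 -0.43  6.13] M [-0.07  0.14  0.03]
False t22.89 [509.28   5.84  60.31] cz 48.71 yaw 0.141 F [ 0.31 -0.64  6.17] M [-0.05  0.15  0.07]
False t23.24 [509.34   5.81  60.33] cz 48.73 yaw 0.129 F [0.69 0.45 7.12] M [-0.1   0.11  0.03]
False t23.59 [509.3    5.79  60.33] cz 48.73 yaw 0.117 F [ 0.16 -0.24  6.21] M [-0.11  0.11  0.03]
False t23.94 [509.3    5.77  60.31] cz 48.71 yaw 0.105 F [-0.41 -0.15  6.87] M [-0.08  0.16  0.02]
False t24.29 [509.34   5.72  60.33] cz 48.73 yaw 0.093 F [-0.05 -0.58  6.57] M [-0.04  0.18  0.06]
False t24.64 [509.33   5.67  60.34] cz 48.74 yaw 0.081 F [ 0.29 -0.49  6.14] M [-0.07  0.16  0.03]
False t24.99 [509.3    5.6   60.32] cz 48.72 yaw 0.069 F [-0.15 -0.36  5.29] M [-0.1   0.15  0.1 ]
```

```bash
python3 - <<'E'
from h import *
w=snap('wrist','w8')
cv2.imwrite('pics/zl.png',cv2.resize(w['img'][120:360,200:440],None,fx=2.5,fy=2.5,interpolation=cv2.INTER_CUBIC))
print(robot.current_gripper_width()*93)
E
```

```text
13.513499700783363
```

View pics/zl.png

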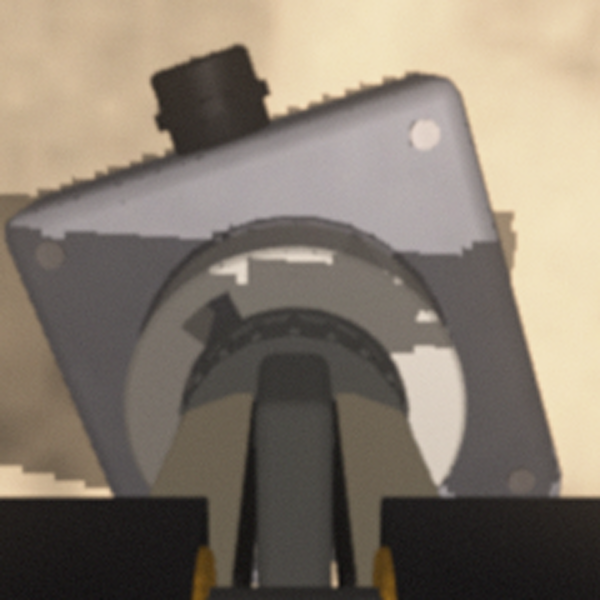

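```bash
python3 - <<'E'
from h import *
yaw=.069
for i in range(8):
    yaw-=.01
    p,o=pose(yaw,60.2); s=robot.move_linear(p,o,speed=.2,f_stop=6); robot.sleep(.15)
    st(s)
    if s or robot.current_ft_torque()[2]>.25: break
E
```

```text
False t25.44 [509.3    5.57  60.31] cz 48.71 yaw 0.060 F [ 0.02 -0.44  6.13] M [-0.13  0.22  0.25]
False t25.84 [509.32   5.54  60.33] cz 48.73 yaw 0.050 F [-0.6  -0.22  5.33] M [-0.07  0.14  0.37]
```

The stop is felt at yaw ≈ 0.065. I'll back off 0.045 rad to mid-seat, let the cartridge rise, then release.

```bash
python3 - <<'E'
from h import *
p,o=pose(.108,60.2); robot.move_linear(p,o,speed=.4,f_stop=8); robot.sleep(.15); st('back')
p,o=pose(.108,66); s=robot.move_linear(p,o,speed=6,f_stop=9); robot.sleep(.2); st(s)
w=snap('wrist','w9')
cv2.imwrite('pics/zm.png',cv2.resize(w['img'][120:360,200:440],None,fx=2.5,fy=2.5,interpolation=cv2.INTER_CUBIC))
E
```

```text
back t26.24 [509.32   5.74  60.33] cz 48.73 yaw 0.108 F [ 0.8  -0.55  6.58] M [-0.07  0.2   0.04]
True t27.21 [509.26   5.76  64.65] cz 53.05 yaw 0.108 F [0.2  0.26 0.29] M [0.02 0.11 0.  ]
```

View pics/zm.png

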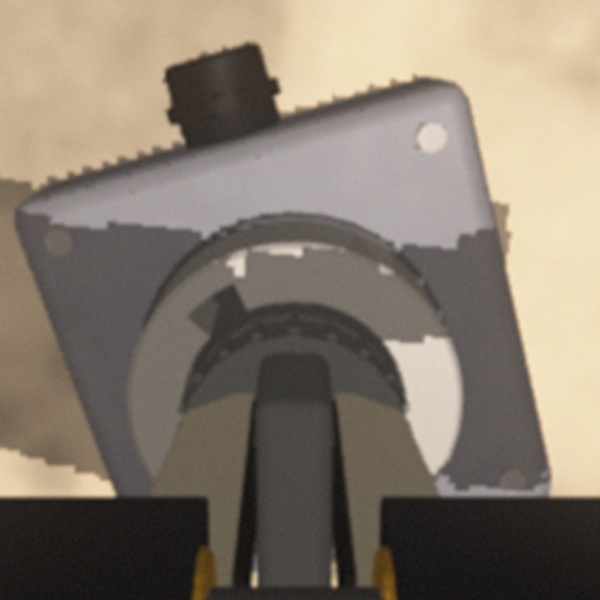

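It rose to 53.05 mm and the seat stopped it there, so it's locked. Releasing now.

```bash
python3 - <<'E'
from h import *
robot.move_gripper(0.45); robot.sleep(.2); st('open'); print(robot.current_gripper_width()*93)
p=robot.current_tcp_pos(); s=robot.move_linear([p[0],p[1],150],speed=60,f_stop=8); robot.sleep(.3); st(s)
w=snap('wrist','w10'); s=snap('scene','s4')
cv2.imwrite('pics/zn.png',cv2.resize(w['img'][120:360,200:440],None,fx=2.5,fy=2.5,interpolation=cv2.INTER_CUBIC))
cv2.imwrite('pics/zo.png',s['img'])
E
```

```text
open t28.12 [509.75   5.6   65.07] cz 53.47 yaw 0.108 F [-0.41 -0.79 -0.24] M [0.02 0.18 0.  ]
41.433401545684056
False t29.99 [509.7    5.62 149.87] cz 138.27 yaw 0.108 F [ 0.97 -1.32 -0.42] M [-0.03  0.16  0.01]
```

View pics/zn.png

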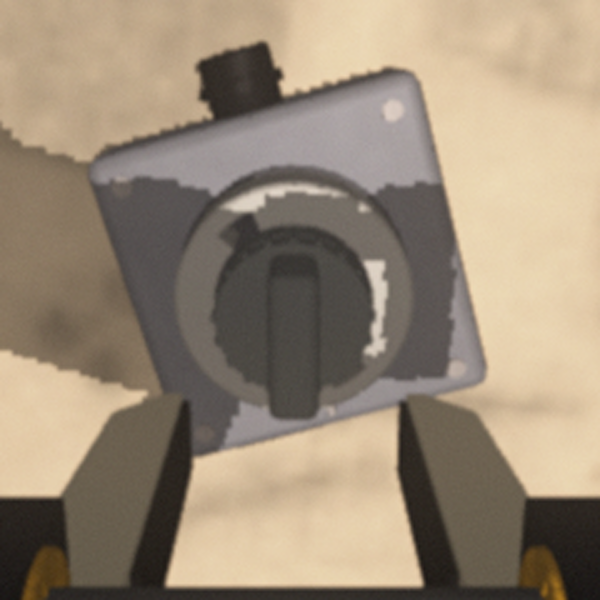

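View pics/zo.png

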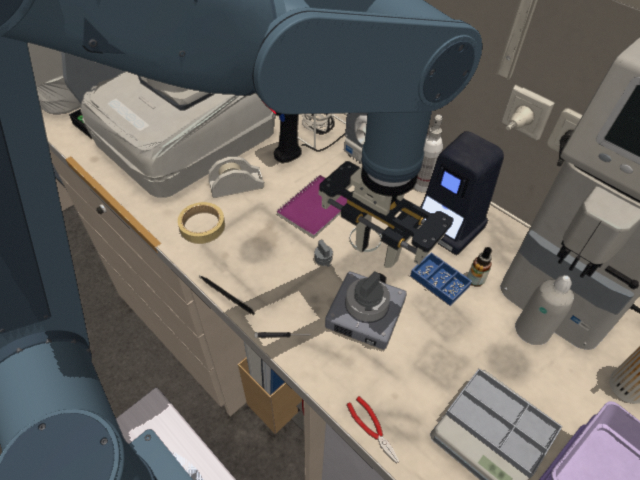

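The cartridge stands upright and centred in the collar at wrist crop (295,320), aligned with the tool, with the slots rotated away. Everything else is where it was, and the gripper is clear. Handing in.

```bash
python3 - <<'E'
from bench import robot
print(robot.current_t()); robot.hand_in()
E
```

```text
30.0917
the job is handed in; nothing more can be done
```

The larger grey cartridge is locked in the collar and released, and I handed the job in at about 30 s.

- **Insertion:** it found the slots on the first try. I pushed it down to about 48.7 mm against roughly 6 N of spring force.
- **Turn:** I turned it clockwise until the stop showed as a small rise in torque (about 0.37 N·m), then backed off about 0.05 rad to mid-seat.
- **Seat:** it rose until the seat stopped it at 53.05 mm. That height is from the arm's reading before I let go. After release, the wrist picture shows it upright and centred with the lugs turned out of the slots.
- **Contact forces:** the readings I took stayed at about 7 N or less.
- **Bystanders:** nothing looked moved in the last scene picture, but I didn't measure their positions.

**Disagreements:**
- **Fingertips:** they end about 26 mm above the reported TCP, not at it. My first close therefore missed above the bar. I measured the offset by touching the bar top, corrected it and gripped again.
- **Cameras:** the wrist and top views differed by up to about 7 mm on the cartridge's position. I used the wrist view, and the clean fit supported it.

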